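# Close the slide press over its locating pin and hold it down

### The job

Pick up the orange cover by its black grip, lay it lengthwise between the blue rails of the slide press and slide it along them as far as needed until the blind hole in its underside drops over the locating pin. Then press the cover down gently until the sprung bed with the two slides is fully down, and finish while still holding the cover's grip and pressing it fully down; leave everything else on the worktop where it is.

Things in the scene. Friction and masses are not known exactly. Their poses are not given: they have to be found in the camera images.
- cover: Loose orange cover, block 100 x 73 x 26 mm (x, y, z), about 0.3 kg. On top, centred, a black grip: upright bar 20 mm thick along x, 60 mm long along y, from 26 to 62 mm above the underside. Origin: centre of the underside; z up. In the middle of the underside, out of sight: a blind hole 15 mm across, 20 mm deep, mouth chamfered 2 mm. Fits either way round (half turn about z).
- press: Slide press, fixed to the worktop: aluminium floor plate 190 x 104 x 8 mm with two blue rails along x, 180 mm long, ends open. Origin: centre of its underside; x along the channel, z up. Harmed by the cover pushing on it with over 60 N. Underside of the cover above the origin: 28 mm resting on the pin's tip, 16 mm dropped over the pin, 10 mm pressed fully down.
- rail_line (a point): Middle of the press, level with the tops of the blue rails, 36 mm above the press's origin; axes as the press. The channel is 77 mm wide between the rails (2 mm play each side of the cover); the rails' top 7 mm flare outward as a lead-in.
- pin_line (a point): Middle of the press at the height of the pin's tip, 28 mm above the press's origin; axes as the press. The steel pin, 12 mm thick, tip tapered to 7 mm, stands in the slot on this centre line (y = 0) but anywhere within 15 mm either side of this point along x: set anew each time and not reported; look before covering it, or feel for it.
- bed (a joint): White sprung bed between the rails, 150 mm long, two glass slides on it: 0 m = up (slides' top 16 mm above the press's origin), 0.006 m = fully down on its stop. The spring pushes up with 8 N at the top, 14 N at the bottom; the bed rises when no longer pressed.
- tape_roll: Bystander, leave alone: roll of tan tape lying flat, 96 mm across, 25 mm high. Origin: centre of its underside.
- funnel: Bystander, leave alone: clear funnel standing on its wide mouth, 70 mm across, 78 mm high. Origin: centre of its underside.
- vial: Bystander, leave alone: small glass vial with red cap, 24 mm across, 54 mm high. Origin: centre of its underside.
- oil_bottle: Bystander, leave alone: brown dropper bottle with black cap, 27 mm across, 84 mm high. Origin: centre of its underside.
- petri_dish: Bystander, leave alone: clear petri dish, 60 mm across, 14 mm high. Origin: centre of its underside.
- pen: Bystander, leave alone: white marker pen with black cap lying flat, 135 mm long, 17 mm thick. Origin: centre of its underside.
- iodine_bottle: Bystander, leave alone: brown dropper bottle with black rubber bulb, 36 mm across, 94 mm high. Origin: centre of its underside.
Things that resemble listed ones, but are neither listed nor needed, are in the scene too. Several things have the shape of the cover; the one meant has the colours described above.

How it is judged:
On the way, in this order (a step that is already met when the one before it is completed fails the run):
1. the cover is lifted off the worktop by the gripper (height (world z) of cover above 0.04 m and contact force between the fingers and cover above 3 N), for 0.1 s.
2. the cover has dropped over the pin, between the rails (x of cover in the frame of press between -0.025 and 0.025 m and y of cover in the frame of press between -0.006 and 0.006 m and angle between the x axis of cover and the x axis of press, either way round below 0.12 rad and angle between cover's own z axis and vertical below 0.06 rad and z of cover in the frame of press below 0.0195 m), for 0.1 s.
At the end, for the whole second after the job is handed in: The cover is on the pin (within 25 mm of the press's middle along the channel, 6 mm across, 0.12 rad of line, 0.06 rad of level), its underside at most 12.2 mm above the press's origin, the bed at least 4.6 mm down under more than 5 N, the fingers gripping the cover (over 20 N), at rest (x of cover in the frame of press between -0.025 and 0.025 m and y of cover in the frame of press between -0.006 and 0.006 m and angle between the x axis of cover and the x axis of press, either way round below 0.12 rad and angle between cover's own z axis and vertical below 0.06 rad and z of cover in the frame of press between 0.006 and 0.0122 m and value of joint bed above 0.0046 m and contact force between cover and press above 5 N and contact force between the fingers and cover above 20 N and linear speed of cover below 0.02 m/s); the arm keeps its last pose, push and grip.
It fails at once if the cover is slammed or forced on the press (over 60 N) (contact force between cover and press above 60 N).
It fails at once if a bystander (tape roll, funnel, vial, bottles, petri dish, pen) is shifted more than 20 mm (distance of any of tape_roll, funnel, vial, oil_bottle, petri_dish, pen, iodine_bottle from where it was at the start of the episode above 0.02 m).
It also fails if it takes over 64 s, if anything falls off the work surface, if the arm or the gripper's body presses on something with over 40 N, if the wrist force passes 120 N, or if a joint passes its speed limit or range.

### The arm

A 6-joint arm with a two-finger parallel gripper is mounted at the origin on a cart in front of the work surface, level with it; the furniture and walls round the work are solid. World frame = base frame: x ahead of the robot, y to its left, z up, the work surface at z = 0. Lengths are in m, angles in rad, forces in N, time in s.
With the tool pointing down it reaches from about 0.25 to 0.775 m from the base axis. Payload 4 kg.
Tool frame: the origin (TCP) lies at the very end of the fingers, on their centre line; the grasp point (between the pads) lies 19 mm behind it; z points along the fingers, y is the line along which they close (so a half turn about z gives the same grasp; the last joint's range is limited). The gripper opens to 94 mm and grips with 3 to 60 N. Pads are 16 mm wide; open, the fingers measure 119 mm over their backs; the gripper's body (75 mm by 177 mm) begins 78 mm behind the grasp point.
Start: joints at [1.174, 0.087, 1.371, -0, 1.684, -0.103], TCP at [0.159, 0.526, 0.206] pointing down, gripper open.
Joint ranges: [-3.1, 3.1], [-0.76, 2.03], [0.27, 2.55], [-1.08, 4.22], [0.17, 2.65], [-2.57, 2.57]. Speed limits (rad/s): [2.79, 2.79, 3.14, 3.14, 3.14, 3.14].

### API

Orientations are given as a rotation vector (axis times angle).
In Python, from workcell import status, cams, ctrl, finder gives the robot as it stands.
- The arm moves only by the shell command python3 -m crank 'ROWS' [FORCE]. ROWS is JSON, a list that holds one entry, the list of rows, each a list of 5 numbers: the opening, from 0 (shut) to 1 (fully open), then the shift along the tool's x, y, z in cm, then the turn about the tool's z in rad. In form: [[[jaw, x, y, z, twist], ...]]. A call has 1 to 12 rows; each row shifts and turns the commanded pose from where the row before left it, along the tool's axes as they then stand; what a row does not reach is not made up. A row lasts 1/12 s, in which the tool goes at most 41.7 mm and 7.16 degrees, less where a joint would pass 70% of its speed; a pose out of reach is approached as far as the arm can. A call with a gripper value outside its range is refused whole. The fingers move at their own pace and stop on an object; FORCE is the grip in N (left out, the last holds). Time passes only in rows, so rows that do not move let the fingers close. It gives the time, the measured TCP pose, the force, the opening and the grip force at its end, in the units of the state.
- status.observe(): the state, without advancing time (a new reading comes with each control period).
- cams.camera(name): name is "scene" or "top"; returns a dict with "pixels" (384x512x3 uint8, blue, green, red), "fx", "fy", "cx", "cy" (pixels), "k1" (the pictures are not rectified: a ray, as slopes to the right and down, at radius r is drawn at 1 + k1 r^2 times it, then the intrinsics apply), "camera_from_world" (4x4, takes a point from world to camera coordinates). Camera axes: x right, y up, looking along -z (the intrinsics and any distortion apply to the point x, -y, -z); pixel columns grow to the right and rows downward; lengths in m; the calibration is good to about 2 mm. A picture is of the moment at which its call begins. There is no depth.
- ctrl.sign_off(): hands the job in; it is judged then, once.
Trained networks look in a picture, given as the dict that the camera call returned (one of the last four; its "shot" number tells which), for a name from the list of things; names that differ only in an ending like _2 or _b are one class to them, and where a whole thing is asked for, a point or a joint stands for the part that bears it (a point fixed in the world has none). Each returns a list of dicts, best first, with "p" (0 to 1); they miss things now and then, are a little off and sometimes report something else, mostly with a low value. They report only what shows in the picture. A call takes as long as a camera call. They do not tell look-alikes from the thing itself.
- finder.search_frame(picture, label): "position" ([column, row] in pixels, amid what is visible of it).
- finder.spot_point(picture, label): "position" ([column, row] in pixels: a listed point, or the origin of a listed thing).
The state is a dict: "clock": time; "qpos": joint angles; "joint_velocities": joint speeds; "joint_efforts": joint torques, N m; "ee_pos": TCP position; "eef_rot": TCP orientation; "contact_force": force on the tool from outside, world axes, zero at the start; "ft_torque": the same for the moment, N m; "gripper_width": opening from 0.0 (shut) to 1.0 (fully open); "finger_force": force on a finger pad.
Only numpy, scipy, OpenCV 4.12 (cv2) and the standard library are available. Lean on these libraries where they do the work, as an engineer would, in place of code of your own. Each camera call takes 0.05 s, during which the arm holds its last target. There are 200 camera calls.

## Working session

There is one attempt and no reset: what is moved stays moved. The work goes in short steps, Python scripts to look and compute and a shell command to move; the robot and the scene stay as the last step left them, time stands still between calls to the robot, and variables do not carry over. Pictures are saved under pics/ and viewed, at most 10 in all, crops included, and the job is handed in when it is done.

```bash
mkdir -p pics; ls
cat > h.py <<'E'
import numpy as np, cv2
from workcell import status, cams, ctrl, finder
def K(c): return np.array([[c['fx'],0,c['cx']],[0,c['fy'],c['cy']],[0,0,1.]])
def D(c): return np.array([c['k1'],0,0,0,0.])
def ray(c,p):
    u=cv2.undistortPoints(np.array([[p]],float),K(c),D(c))[0,0]
    M=np.array(c['camera_from_world']); R=M[:3,:3]; o=-R.T@M[:3,3]
    return o,R.T@np.array([u[0],-u[1],-1.])
def at(c,p,z):
    o,d=ray(c,p); return o+d*(z-o[2])/d[2]
def proj(c,X):
    M=np.array(c['camera_from_world']); q=M[:3,:3]@np.array(X,float)+M[:3,3]
    return cv2.projectPoints(np.array([[q[0],-q[1],-q[2]]]),np.zeros(3),np.zeros(3),K(c),D(c))[0][0,0]
E
python3 - <<'E'
from h import *
for n in ("scene","top"):
    c=cams.camera(n); cv2.imwrite(f'pics/{n}0.png',cv2.resize(c['pixels'],(768,576)))
    print(n,c['fx'],c['k1'],-np.array(c['camera_from_world'])[:3,:3].T@np.array(c['camera_from_world'])[:3,3])
    for l in ("cover","press","rail_line","pin_line"):
        print(l,[(np.round(d['position'],1),round(d['p'],2)) for d in finder.spot_point(c,l)[:5]])
    for l in ("tape_roll","funnel","vial","oil_bottle","petri_dish","pen","iodine_bottle"):
        print(l,[(np.round(d['position']),round(d['p'],2),np.round(at(c,d['position'],0),3)) for d in finder.spot_point(c,l)[:2]])
print(status.observe())
E
```

```text
pics
scene 372.478868022851 0.036502167878212706 [0.08396035 0.46133862 0.87226942]
cover [(array([232.9, 251.5]), 0.96), (array([269.1, 218.5]), 0.85)]
press []
rail_line [(array([308.3, 183.8]), 0.55)]
pin_line [(array([309.7, 189.9]), 0.8)]
tape_roll [(array([204., 196.]), 0.55, array([0.731, 0.065, 0.   ]))]
funnel [(array([236., 172.]), 0.54, array([ 0.738, -0.074,  0.   ])), (array([339., 150.]), 0.39, array([ 0.563, -0.388,  0.   ]))]
vial [(array([208., 318.]), 0.45, array([0.428, 0.3  , 0.   ]))]
oil_bottle [(array([168., 295.]), 0.55, array([0.546, 0.334, 0.   ]))]
petri_dish [(array([370., 173.]), 0.75, array([ 0.427, -0.373,  0.   ]))]
pen [(array([339., 154.]), 0.45, array([ 0.552, -0.378,  0.   ]))]
iodine_bottle [(array([291., 133.]), 0.49, array([ 0.739, -0.345,  0.   ]))]
top 386.49475647971605 -0.028149132000573694 [ 0.39594256 -0.02331528  1.14304517]
cover [(array([263.4, 218. ]), 0.92), (array([211.8, 212.1]), 0.76)]
press [(array([316.5, 221.3]), 0.79)]
rail_line [(array([316.3, 218.9]), 0.82), (array([278.5, 133.3]), 0.71)]
pin_line [(array([316.9, 216.6]), 0.9
[... 607 characters left out ...]
  ]))]
{'clock': 1.2, 'qpos': array([ 1.17388474e+00,  8.72142093e-02,  1.37068485e+00, -3.19753284e-06,
        1.68355427e+00, -1.03091908e-01]), 'joint_velocities': array([-0.00069619,  0.00037659,  0.00012406,  0.00012063,  0.00042059,
        0.0004034 ]), 'joint_efforts': array([-1.88398581e-04, -3.40048206e+01, -3.02598274e+01,  7.18845567e-02,
        2.36736482e-02, -1.22318590e-05]), 'ee_pos': array([0.15930283, 0.52646718, 0.2055058 ]), 'eef_rot': array([4.59867559e-01, 3.10771464e+00, 2.10809429e-04]), 'contact_force': array([0.57572655, 0.01835239, 1.14965046]), 'ft_torque': array([-0.04969974, -0.01957737,  0.02604349]), 'finger_force': 0.0, 'gripper_width': 0.9990123683956119}
```

View pics/top0.png

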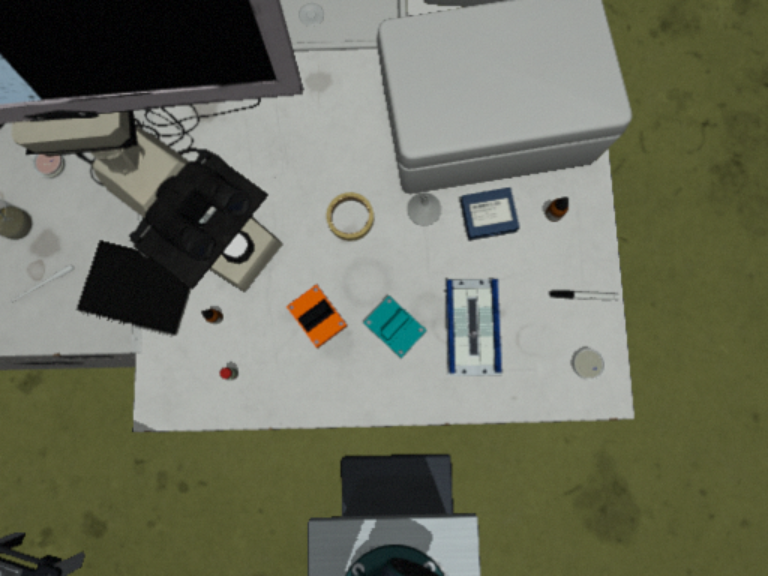

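View pics/scene0.png

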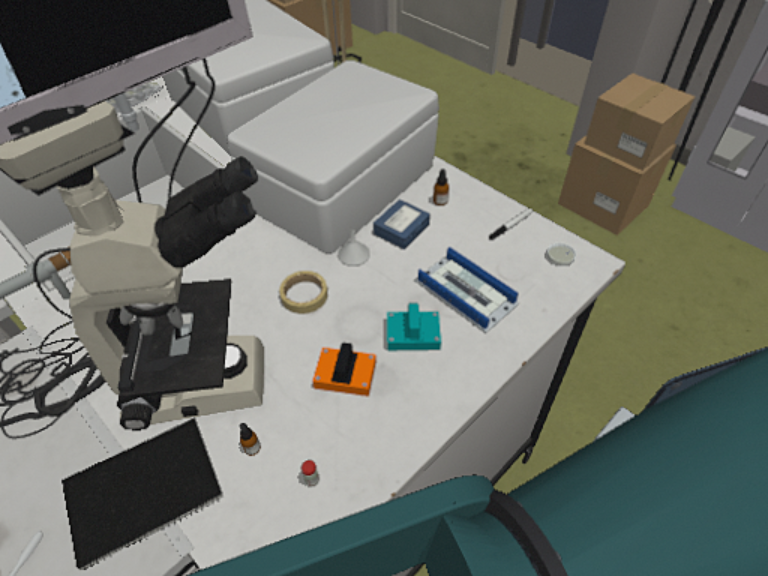

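```bash
cat > meas.py <<'E'
from h import *
from scipy.optimize import minimize
def box(x0,x1,y0,y1,z0,z1): return np.array([[x,y,z] for x in(x0,x1) for y in(y0,y1) for z in(z0,z1)])
def render(c,boxes,p,zoff=0):
    m=np.zeros((384*4,512*4),np.uint8); s,k=np.sin(p[2]),np.cos(p[2])
    for b in boxes:
        w=np.c_[p[0]+k*b[:,0]-s*b[:,1],p[1]+s*b[:,0]+k*b[:,1],b[:,2]+zoff]
        q=np.array([proj(c,X) for X in w])*4+1.5
        cv2.fillConvexPoly(m,cv2.convexHull(q.round().astype(np.int32)),255)
    return cv2.resize(m,(512,384),interpolation=cv2.INTER_AREA)/255.
def fit(cs,masks,boxf,p0,step):
    f=lambda p:sum(np.abs(render(c,boxf(p),p)-m).sum() for c,m in zip(cs,masks))
    S=np.vstack([p0]+[np.array(p0)+np.eye(len(p0))[i]*step[i] for i in range(len(p0))])
    r=minimize(f,p0,method='Nelder-Mead',options=dict(initial_simplex=S,maxiter=250,xatol=1e-4,fatol=.05)); return r.x,r.fun,sum(m.sum() for m in masks)
cover=[box(-.05,.05,-.0365,.0365,0,.026),box(-.01,.01,-.03,.03,.026,.062)]
def press(p): return [box(-.09,.09,s*.0385,s*(.0385+p[3]),.008,.036) for s in(1,-1)]
def hsv(c): return cv2.cvtColor(c['pixels'],cv2.COLOR_BGR2HSV)
def covermask(c):
    h=hsv(c); o=((h[...,0]>5)&(h[...,0]<17)&(h[...,1]>200)&(h[...,2]>120)).astype(np.uint8)
    n,l,st,_=cv2.connectedComponentsWithStats(o); i=1+np.argmax(st[1:,4]); o=(l==i).astype(np.uint8)
    k=cv2.dilate(o,np.ones((25,25))); d=((h[...,2]<60)&(k>0)).astype(np.uint8); return ((o|d)>0).astype(float),o
def bluemask(c):
    h=hsv(c); o=((h[...,0]>100)&(h[...,0]<125)&(h[...,1]>150)).astype(np.uint8)
    n,l,st,_=cv2.connectedComponentsWithStats(o); return l,st
E
python3 - <<'E'
from meas import *
t=cams.camera("top"); s=cams.camera("scene"); cs=[t,s]
ms=[covermask(c)[0] for c in cs]
for sel in([0],[0,1]): print('cover',fit([cs[i] for i in sel],[ms[i] for i in sel],lambda p:cover,[.54,.13,.9-1.57 if 0 else -.6],[.01,.01,.1]))
out=[]
for c,ctr in((t,(316,217)),(s,(312,190))):
    l,st=bluemask(c); m=np.zeros(l.shape)
    for i in range(1,len(st)):
        x,y,w,h,a=st[i]
        if a>25 and abs(x+w/2-ctr[0])<40 and abs(y+h/2-ctr[1])<40: m[l==i]=1; print(st[i])
    out.append(m)
for sel in([0],[0,1]): print('press',fit([cs[i] for i in sel],[out[i] for i in sel],press,[.52,-.16,0.02 if 0 else 0.0+1e-3,.008],[.01,.01,.05,.004]))
a=cv2.resize(t['pixels'][185:265,180:260],None,fx=5,fy=5,interpolation=2); b=cv2.resize(t['pixels'][180:260,277:357],None,fx=5,fy=5,interpolation=2)
cv2.imwrite('pics/crop1.png',np.hstack([a,b])); print(status.observe()['clock'])
E
```

```text
cover (array([ 0.52684967,  0.12597526, -0.49972498]), np.float64(442.2705882352941), np.float64(493.0))
cover (array([ 0.52637877,  0.13490226, -0.02728083]), np.float64(850.243137254902), np.float64(1462.0))
[298 187   5  61 183]
[328 186   6  62 204]
[298 166  47  36 303]
[279 180  47  38 312]
press (array([ 0.50723468, -0.16655121, -0.01156395,  0.00846516]), np.float64(184.45098039215688), np.float64(387.0))
press (array([ 0.50527826, -0.16663014, -0.01074912,  0.00752409]), np.float64(452.5254901960784), np.float64(1002.0))
1.3
```

View pics/crop1.png

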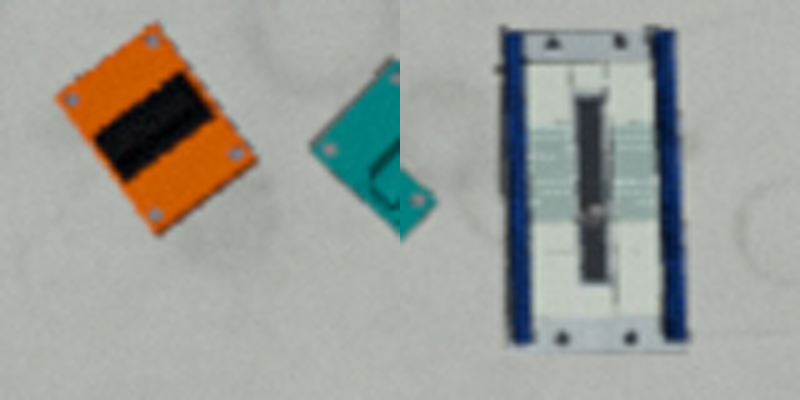

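The two cover-shaped things in the top view are orange with a black grip at (211,211) and all teal at (263,217). The crop confirms the orange one is the cover meant. The pin shows in the slot at about (315.6,221.7), below the slot's middle, which puts it towards the robot. The colour masks came out too small, so I'll loosen them and fit once more.

Run:
```python
from meas import *
t=cams.camera("top"); s=cams.camera("scene"); cs=[t,s]
np.savez('shot.npz',t=t['pixels'],s=s['pixels'])
def cm(c,ctr):
    h=hsv(c); yy,xx=np.mgrid[:384,:512]; near=(abs(xx-ctr[0])<24)&(abs(yy-ctr[1])<26)
    m=near&(((h[...,0]<20)&(h[...,1]>130))|(h[...,2]<75)); return m.astype(float)
def bm(c,ctr):
    h=hsv(c); yy,xx=np.mgrid[:384,:512]; near=(abs(xx-ctr[0])<40)&(abs(yy-ctr[1])<36)
    return (near&(h[...,0]>95)&(h[...,0]<130)&(h[...,1]>110)).astype(float)
ms=[cm(t,(211,211)),cm(s,(230,246))]
for sel in([0],[1],[0,1]): print('cover',fit([cs[i] for i in sel],[ms[i] for i in sel],lambda p:cover,[.535,.135,.6],[.01,.01,.1]))
out=[bm(t,(316,217)),bm(s,(312,192))]
for sel in([0],[1],[0,1]):
    r=fit([cs[i] for i in sel],[out[i] for i in sel],press,[.51,-.166,0.0,.011],[.01,.01,.05,.004]); print('press',r)
p=r[0]
def vis(c,m,x0,y0,w,h): 
    a=c['pixels'].copy(); 
    return cv2.resize(a[y0:y0+h,x0:x0+w],None,fx=5,fy=5,interpolation=2)
for z in(.016,.028,.036):
  for px in((315.6,221.7),):
    X=at(t,px,z)[:2]-p[:2]; k,q=np.cos(p[2]),np.sin(p[2]); print(z,'pin in press',k*X[0]+q*X[1],-q*X[0]+k*X[1])
A=vis(s,0,270,150,80,80); B=cv2.cvtColor(cv2.resize((np.hstack([ms[0][185:265,180:260],ms[1][205:285,190:270]])*255).astype(np.uint8),(400,200)),8)
C=cv2.cvtColor(cv2.resize((np.hstack([out[0][180:260,277:357],out[1][150:230,270:350]])*255).astype(np.uint8),(400,200)),8)
cv2.imwrite('pics/crop2.png',np.hstack([A,np.vstack([B,C])])); print(status.observe()['clock'])
```

```text
cover (array([0.53480625, 0.13819405, 0.63732012]), np.float64(59.68235294117647), np.float64(846.0))
cover (array([0.53458278, 0.13621196, 0.61265299]), np.float64(111.23137254901961), np.float64(1033.0))
cover (array([0.53378699, 0.13777705, 0.6355657 ]), np.float64(178.90588235294115), np.float64(1879.0))
press (array([ 0.50601872, -0.16634688, -0.01676013,  0.00923698]), np.float64(156.54117647058825), np.float64(445.0))
press (array([ 0.50446303, -0.16649613, -0.02438274,  0.00724176]), np.float64(238.7176470588235), np.float64(676.0))
press (array([ 0.50649542, -0.16641055, -0.01101872,  0.00840775]), np.float64(414.8941176470588), np.float64(1121.0))
0.016 pin in press -0.014406233872981747 -0.001559223128470903
0.028 pin in press -0.01544665301644988 -3.2104090165652616e-05
0.036 pin in press -0.016140265778762004 0.0009859752687044955
1.4
```

View pics/crop2.png

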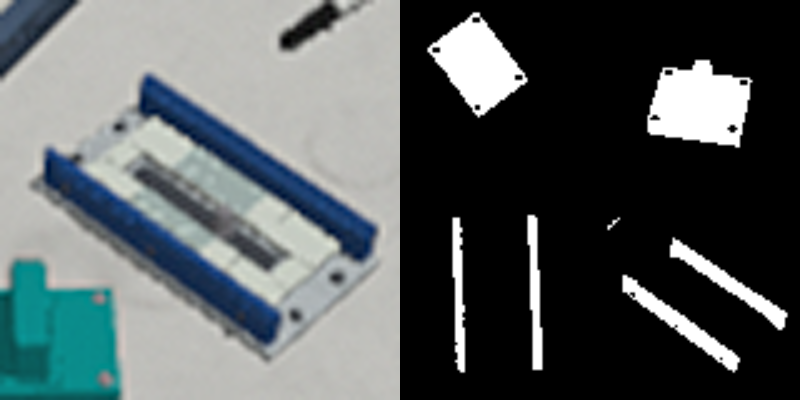

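```bash
cat >> h.py <<'E'
from scipy.spatial.transform import Rotation as Ro
def plan(xyz,yaw):
    o=status.observe(); R=Ro.from_rotvec(o['eef_rot']).as_matrix(); y=R[:,1]; cur=np.arctan2(y[1],y[0])
    tw=-(((yaw-cur)+np.pi/2)%np.pi-np.pi/2)
    R2=R@Ro.from_rotvec([0,0,tw]).as_matrix()
    print('t',round(o['clock'],2),'tcp',np.round(o['ee_pos'],4),'yaw',round(cur,4),'F',np.round(o['contact_force'],1),'jaw',round(o['gripper_width'],3),'ff',round(o['finger_force'],1),'| twist',round(tw,4),'then cm',np.round(100*R2.T@(np.array(xyz)-o['ee_pos']),2),'tilt',round(np.degrees(np.arccos(-R[2,2])),2))
E
python3 - <<'E'
from meas import *
t=cams.camera("top"); h=hsv(t)
m=((h[...,0]>95)&(h[...,0]<130)&(h[...,1]>110)).astype(np.uint8)
for lo,hi in((290,312),(320,342)):
    ys,xs=np.nonzero(m[184:256,lo:hi]); ys+=184; xs+=lo
    for nm,f in(('L',np.min),('R',np.max),('C',np.mean)):
        P=np.array([at(t,(f(xs[ys==r])+(-.5 if nm=='L' else .5 if nm=='R' else 0),r),.036)[:2] for r in np.unique(ys)[4:-4]])
        k=np.polyfit(P[:,0]-.507,P[:,1],1); print(lo,nm,'yaw',k[0].round(4),'y',k[1].round(4))
    print('x ends z.036',at(t,(xs[0],ys.min()-.5),.036)[0],at(t,(xs[0],ys.max()+.5),.036)[0],'z.008',at(t,(xs[0],ys.max()+.5),.008)[0])
a=lambda u,v:((u+.5)/5-.5+277,(v+.5)/5-.5+180)
for n,q,z in(('slot far',a(590,95),.016),('slot near',a(593,283),.016),('pin',a(594,210),.028),('plate far',a(590,30),.008),('plate near',a(597,350),.008)): print(n,at(t,q,z)[:2].round(4))
print('nets',at(t,(316.9,216.6),.028),at(t,(316.3,218.9),.036))
plan((.534,.137,.15),.636)
E
```

```text
290 L yaw -0.0056 y -0.1161
290 R yaw -0.0112 y -0.1261
290 C yaw -0.0084 y -0.1211
x ends z.036 0.5941541247358448 0.41595246114571577 z.008 0.4164585627240102
320 L yaw -0.016 y -0.2037
320 R yaw -0.013 y -0.2142
320 C yaw -0.0145 y -0.209
x ends z.036 0.5945617906862938 0.4163424099396832 z.008 0.41685837431902334
slot far [ 0.5533 -0.4038]
slot near [ 0.4433 -0.3962]
pin [ 0.4846 -0.3964]
plate far [ 0.5935 -0.4099]
plate near [ 0.405 -0.398]
nets [ 0.50567196 -0.17076797  0.028     ] [ 0.49833077 -0.16765526  0.036     ]
t 1.45 tcp [0.1593 0.5264 0.2055] yaw 1.277 F [ 0.9 -0.6 -0.1] jaw 0.998 ff 0.0 | twist 0.641 then cm [-53.59   7.01   5.55] tilt 0.0
```

```bash
python3 -m crank '[[[1,0,0,0,0.11],[1,0,0,0,0.11],[1,0,0,0,0.11],[1,0,0,0,0.11],[1,0,0,0,0.11],[1,0,0,0,0.09]]]' 40; python3 -c "
from h import *; plan((.534,.137,.10),.636)"
```

```text
clock: 1.95
ee_pos: [0.1593, 0.5264, 0.2055]
eef_rot: [1.421, 2.802, 0.0]
contact_force: [-0.1, -0.1, -0.1]
gripper_width: 0.999
finger_force: 0.0
t 1.95 tcp [0.1593 0.5264 0.2055] yaw 0.6319 F [-0.1 -0.1 -0.1] jaw 0.999 ff 0.0 | twist -0.0041 then cm [-53.59   7.01  10.55] tilt 0.0
```

```bash
python3 -m crank '[[[1,-3,0.5,0,0],[1,-4,0.5,0,0],[1,-4,0.5,0,0],[1,-4,0.5,0,0],[1,-4,0.5,0,0],[1,-4,0.5,0,0],[1,-4,0.5,0,0],[1,-4,0.5,0,0],[1,-4,0.5,0,0],[1,-4,0.5,0,0],[1,-4,0.5,0,0],[1,-4,0.5,0,0]]]'; python3 -m crank '[[[1,-3,0.5,2,0],[1,-2,0.5,3,0],[1,-1.5,0,3,0],[1,0,0,2.5,0],[1,0,0,0,0],[1,0,0,0,0]]]' | head -2;  python3 -c "
from h import *; plan((.534,.137,.029),.636)
c=cams.camera('top'); s=cams.camera('scene')
cv2.imwrite('pics/g1.png',np.hstack([cv2.resize(c['pixels'][175:255,170:250],None,fx=5,fy=5,interpolation=2),cv2.resize(s['pixels'][200:280,190:270],None,fx=5,fy=5,interpolation=2)]))"
```

```text
clock: 2.95
ee_pos: [0.4882, 0.1826, 0.2058]
eef_rot: [1.414, 2.805, 0.001]
contact_force: [0.3, 1.0, -0.9]
gripper_width: 1.002
finger_force: 0.0
clock: 3.45
ee_pos: [0.5326, 0.1378, 0.0991]
t 3.45 tcp [0.5326 0.1378 0.0991] yaw 0.6366 F [0.9 0.4 1.2] jaw 0.998 ff 0.0 | twist 0.0006 then cm [-0.16  0.09  7.01] tilt 0.23
```

View pics/g1.png

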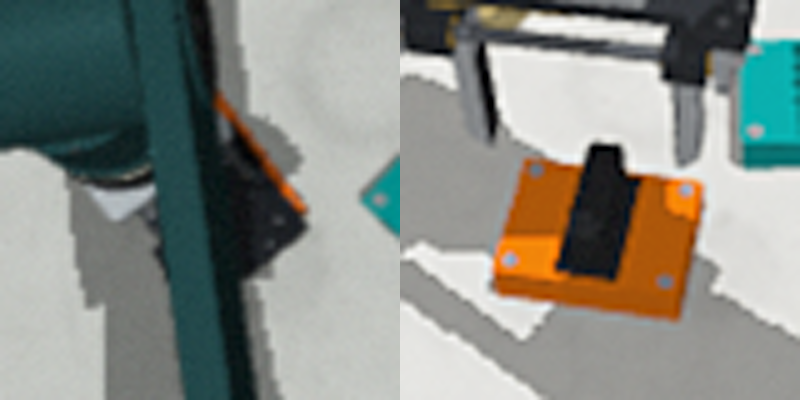

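The open fingers straddle the black grip, left finger tip at about (488,140) and right at (688,160) in the crop, and they line up with the cover. I'll descend and close.

```bash
python3 -m crank '[[[1,-0.15,0.1,2,0],[1,0,0,2,0],[1,0,0,1.5,0],[1,0,0,1,0],[1,0,0,0.4,0],[1,0,0,0,0],[0,0,0,0,0],[0,0,0,0,0],[0,0,0,0,0],[0,0,0,0,0],[0,0,0,0,0],[0,0,0,0,0]]]' 45;  python3 -m crank '[[[0,0,0,0,0],[0,0,0,0,0],[0,0,0,0,0],[0,0,0,0,0],[0,0,0,0,0],[0,0,0,0,0]]]'; python3 -c "
from h import *; plan((.534,.137,.029),.636)"
```

```text
clock: 4.55
ee_pos: [0.5356, 0.1374, 0.0318]
eef_rot: [1.414, 2.805, 0.001]
contact_force: [0.9, -0.2, 0.4]
gripper_width: 0.61
finger_force: 0.0
clock: 5.05
ee_pos: [0.5352, 0.1371, 0.0314]
eef_rot: [-1.414, -2.805, 0.001]
contact_force: [-1.5, -1.2, -0.0]
gripper_width: 0.209
finger_force: 45.0
t 5.05 tcp [0.5352 0.1371 0.0314] yaw 0.637 F [-1.5 -1.2 -0. ] jaw 0.209 ff 45.0 | twist 0.001 then cm [ 0.06 -0.1   0.24] tilt 0.06
```

```bash
python3 -m crank '[[[0,0,0,-0.5,0],[0,0,0,-1,0],[0,0,0,-2,0],[0,0,0,-2,0],[0,0,0,-2,0],[0,0,0,-2,0],[0,0,0,-1.5,0],[0,0,0,-1,0],[0,0,0,0,0],[0,0,0,0,0]]]'; python3 -c "
from h import *; plan((.491,-.1665,.13),-.011)"
```

```text
clock: 5.88
ee_pos: [0.5355, 0.1375, 0.1517]
eef_rot: [1.414, 2.805, 0.001]
contact_force: [-0.2, -0.5, -4.1]
gripper_width: 0.209
finger_force: 45.0
t 5.88 tcp [0.5355 0.1375 0.1517] yaw 0.637 F [-0.2 -0.5 -4.1] jaw 0.209 ff 45.0 | twist 0.648 then cm [-30.44  -4.12   2.16] tilt 0.04
```

```bash
python3 -m crank '[[[0,0,0,0,0.108],[0,0,0,0,0.108],[0,0,0,0,0.108],[0,0,0,0,0.108],[0,0,0,0,0.108],[0,0,0,0,0.108],[0,-1.5,-0.2,0,0],[0,-2.5,-0.4,0,0],[0,-3,-0.4,0,0],[0,-3,-0.4,0,0],[0,-3,-0.4,0,0],[0,-3,-0.4,0,0]]]' | head -1; python3 -m crank '[[[0,-3,-0.4,0,0],[0,-3,-0.4,0,0],[0,-3,-0.4,0,0],[0,-2.5,-0.4,0,0],[0,-1.9,-0.3,0,0],[0,-1,0,0,0],[0,0,0,0,0],[0,0,0,0,0],[0,0,0,0,0],[0,0,0,0,0]]]';python3 - <<'E'
from meas import *
plan((.491,-.1665,.09),-.011)
t=cams.camera('top'); s=cams.camera('scene'); o=status.observe(); p=o['ee_pos']
# where does the cover sit in the fingers: fit silhouette in scene view
h=hsv(s); q=proj(s,[p[0],p[1],p[2]-.02]); yy,xx=np.mgrid[:384,:512]
m=((abs(xx-q[0])<45)&(abs(yy-q[1])<45)&(h[...,0]<20)&(h[...,1]>130)&(h[...,2]>60)).astype(float)
b=[cover[0]]
f=lambda v:np.abs(render(s,b,[v[0],v[1],v[2]],p[2]-.0314)-m)[m.shape[0]*0:].sum()
S=np.array([[p[0],p[1],-.011]]*4)+np.vstack([np.zeros(3),np.diag([.006,.006,.05])])
r=minimize(f,S[0],method='Nelder-Mead',options=dict(initial_simplex=S,maxiter=150)); print(r.x,r.fun,m.sum(),r.x[:2]-p[:2])
x,y=map(int,q); a=lambda c,x,y:cv2.resize(c['pixels'][y-50:y+50,x-50:x+50],(400,400),interpolation=2)
q2=proj(t,[.505,-.1665,.02]).astype(int)
cv2.imwrite('pics/p1.png',np.hstack([a(s,x,y),a(t,*q2)]))
E
```

```text
clock: 6.88
clock: 7.72
ee_pos: [0.4913, -0.1648, 0.1511]
eef_rot: [-2.231, -2.211, -0.001]
contact_force: [-0.4, 0.6, -3.2]
gripper_width: 0.207
finger_force: 45.0
t 7.72 tcp [ 0.4913 -0.1648  0.1511] yaw -0.0092 F [-0.4  0.6 -3.2] jaw 0.207 ff 45.0 | twist 0.0018 then cm [-0.18 -0.02  6.11] tilt 0.06
[ 0.49022289 -0.16367541  0.01070407] 384.035294117647 677.0 [-0.00111268  0.00134197]
```

View pics/p1.png

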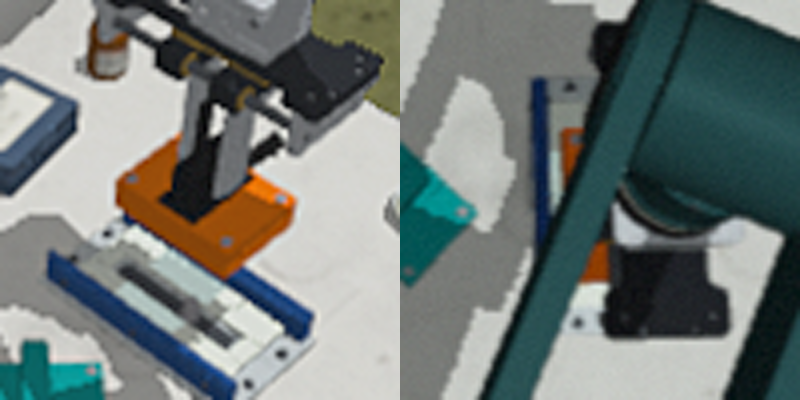

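The cover hangs level in the fingers, in line with the channel and roughly centred. The silhouette fit puts its offset at about 1 mm. I'll lower it to just above the rails.

```bash
python3 -m crank '[[[0,-0.25,0,1,0],[0,0,0,2,0],[0,0,0,2,0],[0,0,0,1.5,0],[0,0,0,0.8,0],[0,0,0,0,0],[0,0,0,0,0],[0,0,0,0,0]]]' | head -1; python3 -c "
from h import *; plan((.491,-.1670,.064),-.011)"
```

```text
clock: 8.48
t 8.48 tcp [ 0.492  -0.169   0.0796] yaw -0.0108 F [ 0.4  0.1 -4. ] jaw 0.208 ff 45.0 | twist 0.0002 then cm [ 0.2  -0.1   1.56] tilt 0.13
```

```bash
python3 -m crank '[[[0,0.15,-0.1,0.3,0],[0,0,0,0.3,0],[0,0,0,0.2,0],[0,0,0,0,0],[0,0,0,0,0],[0,0,0,0,0]]]' | head -4; python3 -c "
from h import *; plan((.491,-.1670,.064),-.011)"
```

```text
clock: 8.98
ee_pos: [0.4902, -0.1672, 0.0706]
eef_rot: [2.234, 2.209, 0.0]
contact_force: [-0.1, 0.1, -4.2]
t 8.98 tcp [ 0.4902 -0.1672  0.0706] yaw -0.0111 F [-0.1  0.1 -4.2] jaw 0.208 ff 45.0 | twist -0.0001 then cm [0.02 0.08 0.66] tilt 0.01
```

```bash
python3 -m crank '[[[0,0,0.05,0.2,0],[0,0,0,0.2,0],[0,0,0,0.2,0],[0,0,0,0.1,0],[0,0,0,0,0],[0,0,0,0,0]]]' | head -4; python3 -c "
from h import *; plan((.491,-.1670,.064),-.011)"
```

```text
clock: 9.48
ee_pos: [0.4905, -0.1671, 0.0633]
eef_rot: [-2.233, -2.209, 0.0]
contact_force: [-0.1, 0.3, -3.4]
t 9.48 tcp [ 0.4905 -0.1671  0.0633] yaw -0.011 F [-0.1  0.3 -3.4] jaw 0.21 ff 45.0 | twist -0.0 then cm [ 0.01  0.05 -0.07] tilt 0.02
```

```bash
python3 -m crank '[[[0,0,0,0.15,0],[0,0,0,0.15,0],[0,0,0,0.15,0],[0,0,0,0.1,0],[0,0,0,0,0],[0,0,0,0,0]]]' | head -4; python3 -c "
from h import *; plan((.491,-.1670,.058),-.011)"
```

```text
clock: 9.98
ee_pos: [0.4905, -0.1671, 0.0578]
eef_rot: [-2.233, -2.209, 0.0]
contact_force: [-0.1, -0.4, -4.2]
t 9.98 tcp [ 0.4905 -0.1671  0.0578] yaw -0.011 F [-0.1 -0.4 -4.2] jaw 0.21 ff 45.0 | twist -0.0 then cm [ 0.01  0.05 -0.02] tilt 0.02
```

```bash
python3 -m crank '[[[0,0,0,0.15,0],[0,0,0,0.15,0],[0,0,0,0.15,0],[0,0,0,0.15,0],[0,0,0,0,0],[0,0,0,0,0]]]' | head -4; python3 -c "
from h import *; plan((.491,-.1670,.0474),-.011)"
```

```text
clock: 10.48
ee_pos: [0.4905, -0.1671, 0.0517]
eef_rot: [-2.233, -2.209, 0.0]
contact_force: [0.7, -0.8, -3.5]
t 10.48 tcp [ 0.4905 -0.1671  0.0517] yaw -0.011 F [ 0.7 -0.8 -3.5] jaw 0.211 ff 45.0 | twist 0.0 then cm [0.01 0.05 0.43] tilt 0.03
```

Underside at 20 mm with no contact force, so the hole is over the pin. I'll carry on down onto the bed.

```bash
python3 -m crank '[[[0,0,0,0.15,0],[0,0,0,0.15,0],[0,0,0,0.1,0],[0,0,0,0.1,0],[0,0,0,0,0],[0,0,0,0,0],[0,0,0,0,0]]]' | head -4; python3 -c "
from h import *; plan((.491,-.1670,.0414),-.011)"
```

```text
clock: 11.07
ee_pos: [0.4907, -0.1671, 0.0474]
eef_rot: [2.233, 2.209, 0.0]
contact_force: [-1.7, 0.8, 0.6]
t 11.07 tcp [ 0.4907 -0.1671  0.0474] yaw -0.011 F [-1.7  0.8  0.6] jaw 0.211 ff 45.0 | twist 0.0 then cm [0.01 0.03 0.6 ] tilt 0.01
```

```bash
python3 -m crank '[[[0,0,0,0.1,0],[0,0,0,0.1,0],[0,0,0,0.1,0],[0,0,0,0.1,0],[0,0,0,0,0],[0,0,0,0,0],[0,0,0,0,0]]]' 55 | head -4; python3 -c "
from h import *; plan((.491,-.1670,.0414),-.011)"
```

```text
clock: 11.65
ee_pos: [0.4907, -0.1672, 0.0442]
eef_rot: [2.233, 2.209, 0.0]
contact_force: [-3.6, 1.0, 7.3]
t 11.65 tcp [ 0.4907 -0.1672  0.0442] yaw -0.011 F [-3.6  1.   7.3] jaw 0.209 ff 55.0 | twist 0.0 then cm [0.02 0.03 0.28] tilt 0.03
```

```bash
python3 -m crank '[[[0,0,-0.05,0.1,0],[0,0,0,0.1,0],[0,0,0,0.1,0],[0,0,0,0.05,0],[0,0,0,0,0],[0,0,0,0,0],[0,0,0,0,0]]]' | head -4; python3 -c "
from h import *; plan((.491,-.1670,.0414),-.011)"
```

```text
clock: 12.23
ee_pos: [0.4907, -0.1672, 0.0422]
eef_rot: [2.232, 2.208, 0.001]
contact_force: [-4.8, 1.9, 12.7]
t 12.23 tcp [ 0.4907 -0.1672  0.0422] yaw -0.0108 F [-4.8  1.9 12.7] jaw 0.209 ff 55.0 | twist 0.0002 then cm [0.02 0.03 0.08] tilt 0.1
```

```bash
python3 -m crank '[[[0,0,0,0.1,0],[0,0,0,0.1,0],[0,0,0,0,0],[0,0,0,0,0],[0,0,0,0,0],[0,0,0,0,0]]]' | head -4; python3 -c "
from h import *; plan((.491,-.1670,.0414),-.011)"
```

```text
clock: 12.73
ee_pos: [0.4908, -0.1672, 0.0418]
eef_rot: [2.232, 2.208, 0.001]
contact_force: [-8.7, 4.1, 19.8]
t 12.73 tcp [ 0.4908 -0.1672  0.0418] yaw -0.0108 F [-8.7  4.1 19.8] jaw 0.207 ff 55.0 | twist 0.0002 then cm [0.02 0.02 0.04] tilt 0.13
```

```bash
python3 -c "
from h import *
s=cams.camera('scene'); cv2.imwrite('pics/end.png',cv2.resize(s['pixels'][120:270,200:400],(800,600),interpolation=2)); plan((.491,-.1670,.0414),-.011)"
```

```text
t 12.78 tcp [ 0.4908 -0.1672  0.0418] yaw -0.0107 F [-7.6  4.1 19.3] jaw 0.208 ff 55.0 | twist 0.0003 then cm [0.02 0.02 0.04] tilt 0.13
```

View pics/end.png

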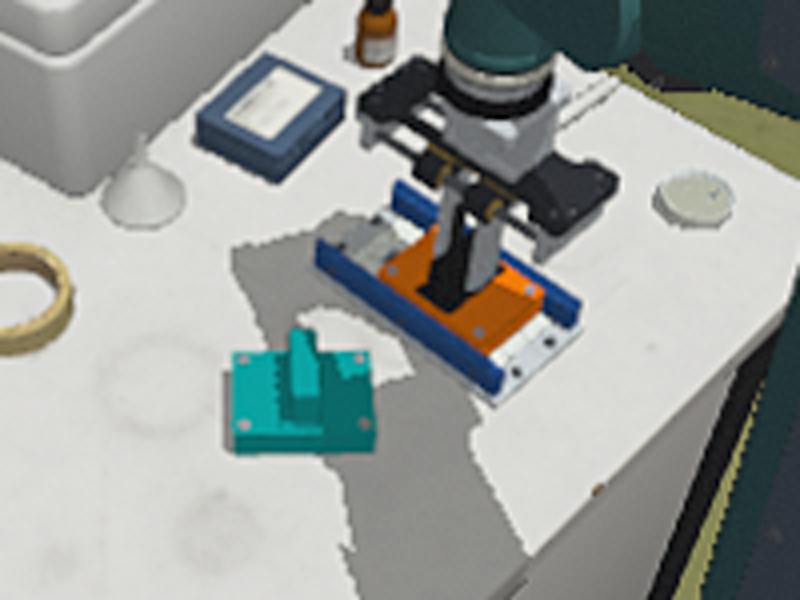

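The cover sits down between the rails at crop (465,290), level with the rail tops, still gripped at 55 N and pressed on its stop. The neighbouring things haven't moved.

```bash
python3 -c "
from h import *; print(ctrl.sign_off())"
```

```text
the job is handed in; nothing more can be done
None
```

The job is handed in: the orange cover dropped over the pin without needing to slide, and is pressed down to the bed's stop with about 24 N and still gripped at 55 N; its underside is about 10.4 mm above the press's origin. I saw no bystander moved in the last picture, and no verdict came back.

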